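# Hook the sheet-glass case shut

### The arm

A 6-joint arm with a two-finger parallel gripper is mounted at the origin on the work surface. World frame = base frame: x ahead of the robot, y to its left, z up, the work surface at z = 0. Lengths are in m, angles in rad, forces in N, time in s.
With the tool pointing down it reaches from about 0.275 to 0.725 m from the base axis. Payload 15.9 kg.
Tool frame: the origin (TCP) lies at the very end of the fingers, on their centre line; the grasp point (between the pads) lies 19 mm behind it; z points along the fingers, y is the line along which they close (so a half turn about z gives the same grasp; the last joint's range is limited). The gripper opens to 85 mm and grips with 20 to 120 N. Pads are 22 mm wide; open, the fingers measure 114 mm over their backs; the gripper's body (76 mm by 85 mm) begins 54 mm behind the grasp point. The pads swing forward as they close: fully open they stand 13 mm farther back than shut.
Start: joints at [-1.157, 0.213, -0.034, 1.323, 0, 1.571], TCP at [0.201, -0.458, 0.231] pointing down, gripper open.
Joint ranges: [-2.98, 2.98], [-0.74, 1.72], [-1.14, 1.35], [-2.1, 2.04], [-1.57, 1.44], [-3.14, 3.14]. Speed limits (rad/s): [1.89, 1.89, 2.39, 2.57, 3.14, 3.14].

### API

Orientations are given as a unit quaternion [x, y, z, w].
In Python, from rig import manip gives the robot as it stands.
- The arm moves only by the shell command python3 -m crank 'ROWS'. ROWS is a JSON object of lists of equal length, an entry for each row: "fingers": the closure, from -1 (fully open) to 1 (shut); "offset": the shift along the tool's x, y, z in cm, a list of three; "rotation": the turn, a rotation vector about the tool's x, y, z in units of 6 degrees (1.0 is 6 degrees), a list of three. A call has 1 to 10 rows; each row shifts and turns the commanded pose from where the row before left it, along the tool's axes as they then stand; what a row does not reach is not made up. A row lasts 1/10 s, in which the tool goes at most 50 mm and 8.59 degrees, less where a joint would pass 70% of its speed; a pose out of reach is approached as far as the arm can. A call is refused whole if a number of a shift passes 5 or a number of a turn 1, either way. A call with a gripper value outside its range is refused whole. The fingers move at their own pace and stop on an object; the grip force is fixed at half the most. Time passes only in rows, so rows that do not move let the fingers close. It gives the time, the measured TCP pose, the force, the opening and the grip force at its end, in the units of the state.
- manip.sense(): the state, without advancing time (a new reading comes with each control period).
- manip.camera(name): name is "scene" or "side" or "wrist"; returns a dict with "pixels" (384x512x3 uint8, blue, green, red), "fx", "fy", "cx", "cy" (pixels), "rvec" (rotation vector, rad) and "tvec" (3), from world to camera coordinates, as OpenCV has them. Camera axes: x right, y down, z forward; pixel columns grow to the right and rows downward; lengths in m; the calibration is good to about 2 mm. A picture is of the moment at which its call begins. There is no depth.
- manip.sign_off(): hands the job in; it is judged then, once.
Trained networks look in the newest picture that a camera, given by its name, has taken for a name from the list of things; names that differ only in an ending like _2 or _b are one class to them, and where a whole thing is asked for, a point or a joint stands for the part that bears it (a point fixed in the world has none). Each returns a list of dicts, best first, with "score" (0 to 1); they miss things now and then, are a little off and sometimes report something else, mostly with a low value. They report only what shows in the picture. A call takes as long as a camera call.
- manip.search_frame(camera, label): "centre" ([x, y, z] in m, in world coordinates, good to about 4 mm: the middle of the surface that is visible of it).
The state is a dict: "clock": time; "joint_positions": joint angles; "qd": joint speeds; "tau": joint torques, N m; "eef_pos": TCP position; "orientation": TCP orientation; "wrist_force": force on the tool from outside, world axes, zero at the start; "torque": the same for the moment, N m; "opening": finger opening in m; "grasp_force": force on a finger pad.
Only numpy, scipy, OpenCV 4.12 (cv2) and the standard library are available. Lean on these libraries where they do the work, as an engineer would, in place of code of your own. Each camera call takes 0.05 s, during which the arm holds its last target. There are 200 camera calls.

### The job

Two flat plywood cases stand on the glass bench with their lids down but their swing hooks open. Swing the hook of the larger case closed until it rests fully home against its catch stud, then let go; leave the smaller case's hook open as it is.

Things in the scene. Friction and masses are not known exactly. Their poses are not given: they have to be found in the camera images.
- sheet_hook (a joint): Hook of the larger case: dark steel bar 108 x 14 x 5 mm with a 26 mm claw at its end, turning level just above the case's top about an upright pivot. Rad: 0 is closed, at its stop, bar and claw round the catch stud; grows counter-clockwise from above as it opens, to 1.75. Slightly stiff (about 1 N at the post), stays where left.
- sheet_post (a point): Centre (half-way up) of the larger case's finger post: round, upright, 14 mm across, 46 mm tall, fixed on the bar 60 mm from the pivot. Its foot is on the bar 8 mm above the case's top, so this centre is 31 mm above it. x points along the bar from pivot to claw, z up.
- sheet_pivot (a point): Pivot of that hook, at the level of the larger case's top (plywood, 200 x 220 mm, 63 mm above the bench, fixed). Its x axis, towards the back of the lid, is the bar's direction when closed; z up. The catch stud (steel, 8 mm thick, 14 mm tall, 12 mm head) stands 88 mm from the pivot along x, 11 mm along -y.
- offcut_post (a point): Centre of the like finger post of the like hook on the smaller case (plywood, 130 x 150 mm, same height): the one to leave alone.

How it is judged:
By the outcome, as a careful person would: the job done as asked, in the order asked, and still so for the second after the job is handed in, with the robot touching nothing.
It also fails if it takes over 35 s, if anything falls off the work surface, if the arm or the gripper's body presses on something with over 40 N, if the wrist force passes 120 N, or if a joint passes its speed limit or range.

## Working session

There is one attempt and no reset: what is moved stays moved. The work goes in short steps, Python scripts to look and compute and a shell command to move; the robot and the scene stay as the last step left them, time stands still between calls to the robot, and variables do not carry over. Pictures are saved under pics/ and viewed, at most 10 in all, crops included, and the job is handed in when it is done.

```bash
mkdir -p pics
python3 - <<'E'
from rig import manip
import cv2,numpy as np
s=manip.sense();print(s["clock"],s["eef_pos"],s["orientation"],s["opening"])
ims=[]
for c in["scene","side"]:
    p=manip.camera(c);cv2.imwrite(f"pics/{c}0.png",p["pixels"])
    for l in["sheet_post","sheet_pivot","offcut_post","sheet_hook"]:
        for d in manip.search_frame(c,l)[:3]:
            X=np.array(d["centre"]);u=cv2.projectPoints(X,np.array(p["rvec"]),np.array(p["tvec"]),np.array([[p["fx"],0,p["cx"]],[0,p["fy"],p["cy"]],[0,0,1.]]),None)[0].ravel()
            print(c,l,round(d["score"],2),X.round(4),u.round())
E
```

```text
0.0 [ 0.2008987  -0.45747915  0.23081028] [ 9.78670352e-01  2.05436154e-01 -1.25609294e-04 -5.58663156e-04] 0.08547188008598902
scene sheet_post 0.6 [0.5181 0.2239 0.0712] [381. 255.]
scene sheet_pivot 0.6 [0.6067 0.182  0.063 ] [340. 283.]
scene offcut_post 0.97 [ 0.5205 -0.1573  0.0704] [209. 183.]
scene sheet_hook 0.63 [0.5153 0.2225 0.0709] [381. 254.]
scene sheet_hook 0.38 [ 0.519  -0.1593  0.0693] [209. 183.]
side sheet_post 0.85 [0.5099 0.2175 0.0706] [222. 123.]
side sheet_pivot 0.73 [0.5664 0.1228 0.0638] [252. 151.]
side offcut_post 0.9 [ 0.5148 -0.1788  0.0702] [247. 277.]
side offcut_post 0.32 [0.5118 0.2111 0.0692] [223. 125.]
side sheet_hook 0.77 [0.5139 0.215  0.067 ] [224. 125.]
```

View pics/scene0.png

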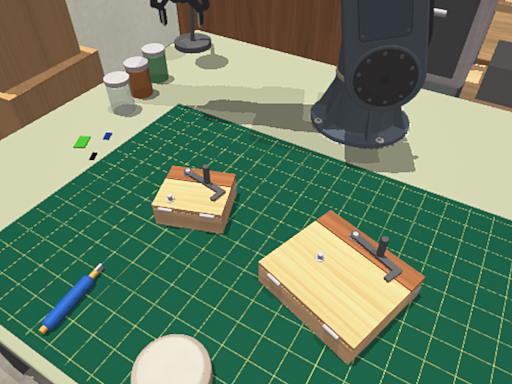

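View pics/side0.png

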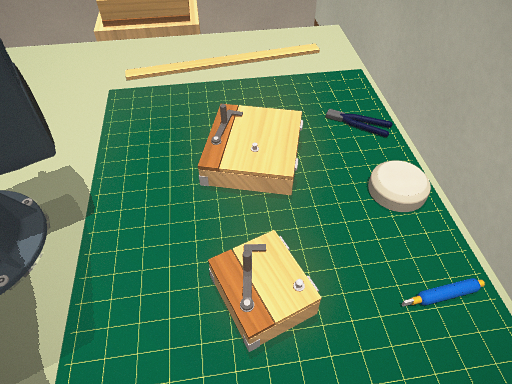

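The scene picture shows the larger case at the lower right: pivot about (354,234), stud head (320,256), post top (384,238), foot (381,256). In the side picture, it is the upper case: pivot (216,140), stud (254,147), post top (224,106). I'll intersect these pixels with the known heights.

```bash
cat > h.py <<'E'
import cv2,numpy as np
def ray(p,uv,z):
    R=cv2.Rodrigues(np.array(p["rvec"],float))[0];t=np.array(p["tvec"],float).ravel()
    d=R.T@np.array([(uv[0]-p["cx"])/p["fx"],(uv[1]-p["cy"])/p["fy"],1]);c=-R.T@t
    return (c+d*(z-c[2])/d[2])[:2]
E
python3 - <<'E'
from rig import manip
from h import *
P={"scene":dict(pivot=(354,233.5),stud=(320,255.5),top=(384,238)),"side":dict(pivot=(216,139.5),stud=(254.5,146.5),top=(224.5,106.5))}
Z=dict(pivot=.073,stud=.077,top=.117)
r={}
for c in P:
    p=manip.camera(c)
    for k in Z:
        x=ray(p,P[c][k],Z[k]);r.setdefault(k,[]).append(x);print(c,k,x.round(4))
m={k:np.mean(v,0) for k,v in r.items()};pv=m["pivot"]
v=m["stud"]-pv;a0=np.arctan2(v[1],v[0])+np.arctan2(11,88);w=m["top"]-pv;a=np.arctan2(w[1],w[0])
print(np.linalg.norm(v),"exp .0887",np.linalg.norm(w),"exp .06 closed",a0,"now",a,"q",a-a0)
for q in np.linspace(a-a0,0,8):print(round(q,2),(pv+.06*np.array([np.cos(a0+q),np.sin(a0+q)])).round(3))
s=manip.sense();from scipy.spatial.transform import Rotation as Ro
print(Ro.from_quat(s["orientation"]).as_matrix().round(3))
E
```

```text
scene pivot [0.4956 0.1632]
scene stud [0.5802 0.1306]
scene top [0.5182 0.2191]
side pivot [0.492 0.16 ]
side stud [0.571  0.1207]
side top [0.5186 0.2154]
0.08932994058345871 exp .0887 0.060830661549994273 exp .06 closed -0.29004506142313635 now 1.1546645590102425 q 1.444709620433379
1.44 [0.518 0.216]
1.24 [0.529 0.21 ]
1.03 [0.538 0.202]
0.83 [0.545 0.192]
0.62 [0.551 0.181]
0.41 [0.553 0.169]
0.21 [0.554 0.157]
0.0 [0.551 0.144]
[[ 0.916  0.402 -0.   ]
 [ 0.402 -0.916 -0.   ]
 [-0.     0.    -1.   ]]
```

```bash
python3 -m crank '{"fingers":[0.1,0.1,0.1,0.1,0.1,0.1,0.1,0.1,0.1,0.1],"offset":[[3.5,-3.06,0],[3.5,-3.06,0],[3.5,-3.06,0],[3.5,-3.06,0],[3.5,-3.06,0],[3.5,-3.06,0],[3.5,-3.06,0],[3.5,-3.06,0],[3.5,-3.06,0],[3.5,-3.06,0]],"rotation":[[0,0,0],[0,0,0],[0,0,0],[0,0,0],[0,0,0],[0,0,0],[0,0,0],[0,0,0],[0,0,0],[0,0,0]]}'
python3 -c "
from rig import manip
print(manip.sense()['joint_positions'])"
```

```text
clock: 1.6
eef_pos: [0.3989, -0.0349, 0.2316]
orientation: [0.979, 0.205, 0.0, 0.0]
wrist_force: [0.5, -1.3, -0.2]
opening: 0.0383
grasp_force: 0.0
[-8.72267471e-02  7.74833560e-03 -2.66431261e-01  1.29574051e+00
 -5.38530313e-05  2.64042959e+00]
```

```bash
python3 -m crank '{"fingers":[0.1,0.1,0.1,0.1,0.1,0.1,0.1,0.1,0.1,0.1],"offset":[[3.5,-3.04,0],[3.5,-3.04,0],[3.5,-3.04,0],[3.5,-3.04,0],[3.5,-3.04,0],[3.5,-3.04,0],[0,0,0],[0,0,0],[0,0,0],[0,0,0]],"rotation":[[0,0,0],[0,0,0],[0,0,0],[0,0,0],[0,0,0],[0,0,0],[0,0,-1],[0,0,-1],[0,0,-1],[0,0,-1]]}'
for i in 1 2 3; do python3 -m crank '{"fingers":[0.1,0.1,0.1,0.1,0.1,0.1,0.1,0.1,0.1,0.1],"offset":[[0,0,0],[0,0,0],[0,0,0],[0,0,0],[0,0,0],[0,0,0],[0,0,0],[0,0,0],[0,0,0],[0,0,0]],"rotation":[[0,0,-1],[0,0,-1],[0,0,-1],[0,0,-1],[0,0,-1],[0,0,-1],[0,0,-1],[0,0,-1],[0,0,-1],[0,0,-1]]}' | tail -n 5 ; done
python3 - <<'E'
from rig import manip
from scipy.spatial.transform import Rotation as Ro
import cv2
s=manip.sense();print(s["clock"],s["eef_pos"],s["joint_positions"]);print(Ro.from_quat(s["orientation"]).as_matrix().round(3))
p=manip.camera("wrist");cv2.imwrite("pics/w1.png",p["pixels"])
for l in["sheet_post","sheet_pivot"]:print(l,manip.search_frame("wrist",l)[:2])
E
```

```text
clock: 2.6
eef_pos: [0.5174, 0.2147, 0.2312]
orientation: [0.914, 0.407, -0.0, -0.0]
wrist_force: [-0.4, 0.3, 0.6]
opening: 0.0384
grasp_force: 0.0
eef_pos: [0.5174, 0.2146, 0.2313]
orientation: [0.588, 0.809, -0.0, -0.0]
wrist_force: [-0.3, 0.2, 0.5]
opening: 0.0384
grasp_force: 0.0
eef_pos: [0.5174, 0.2146, 0.2313]
orientation: [0.105, 0.994, 0.0, -0.0]
wrist_force: [0.8, -0.8, -0.2]
opening: 0.0382
grasp_force: 0.0
eef_pos: [0.5174, 0.2146, 0.2313]
orientation: [-0.406, 0.914, 0.0, -0.0]
wrist_force: [-0.0, 1.0, 0.1]
opening: 0.0382
grasp_force: 0.0
5.6 [0.517397   0.21455455 0.23125754] [ 3.93093445e-01  3.39571595e-01  1.34324594e-01  1.36564489e+00
  7.63018157e-06 -4.43901914e-01]
[[-0.67  -0.743 -0.   ]
 [-0.743  0.67  -0.   ]
 [ 0.     0.    -1.   ]]
sheet_post [{'centre': [0.5094, 0.2148, 0.0696], 'score': 0.86}]
sheet_pivot [{'centre': [0.5629, 0.1536, 0.0618], 'score': 0.71}]
```

View pics/w1.png

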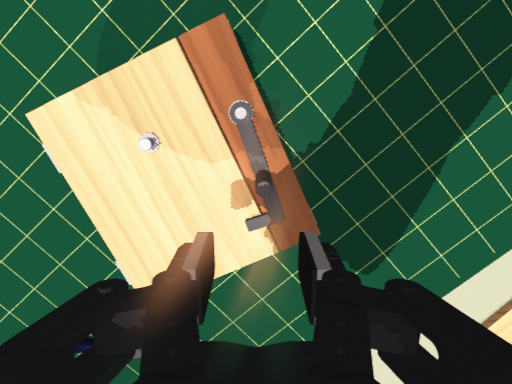

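The wrist picture shows the larger case's hook: pivot (241,112), stud (148,143), post top about (264,179), claw (260,221). The fingers straddle the hook on the post's line.

Run:
```python
from rig import manip
from h import *
p=manip.camera("wrist")
for k,u,z in[("pivot",(240.5,112.5),.073),("stud",(147,143.5),.077),("top",(264,179),.117)]:print(k,ray(p,u,z).round(4))
```

```text
pivot [0.4909 0.1654]
stud [0.5695 0.1294]
top [0.5093 0.2148]
```

```bash
python3 -m crank '{"fingers":[0.1,0.1,0.1,0.1,0.1,0.1,0.1],"offset":[[0,0,2],[0,0,2],[0,0,2],[0,0,2],[0,0,2],[0,0,2],[0,0,2]],"rotation":[[0,0,-1],[0,0,-1],[0,0,-1],[0,0,0],[0,0,0],[0,0,0],[0,0,0]]}'
python3 - <<'E'
from rig import manip
import cv2
p=manip.camera("wrist");a=p["pixels"];p=manip.camera("side");b=cv2.resize(p["pixels"][60:220,120:334],(512,384));cv2.imwrite("pics/w2.png",cv2.resize(cv2.hconcat([a,b]),(800,300)))
E
```

```text
clock: 6.5
eef_pos: [0.5174, 0.2146, 0.0905]
orientation: [-0.541, 0.841, -0.0, 0.0]
wrist_force: [0.3, -0.1, 0.3]
opening: 0.0387
grasp_force: 0.0
```

View pics/w2.png

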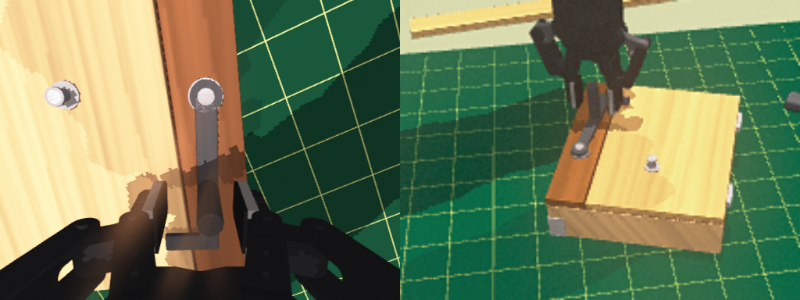

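The post stands between the fingers (left half, about (210,210), fingers at 160 and 242), and the tool x axis points at the pivot. Now narrow the gap and sweep along the arc.

```bash
python3 -m crank '{"fingers":[0.5,0.5,0.5,0.5,0.5,0.5,0.5,0.5,0.5,0.5],"offset":[[0,0,0],[0,0,0],[-0.03,-0.63,0],[0.03,-0.63,0],[0.03,-0.63,0],[0.03,-0.63,0],[0.03,-0.63,0],[0.03,-0.63,0],[0.03,-0.63,0],[0.03,-0.63,0]],"rotation":[[0,0,0],[0,0,0],[0,0,1],[0,0,1],[0,0,1],[0,0,1],[0,0,1],[0,0,1],[0,0,1],[0,0,1]]}'
python3 - <<'E'
from rig import manip
import cv2
p=manip.camera("wrist");a=p["pixels"];p=manip.camera("side");b=cv2.resize(p["pixels"][60:220,120:334],(512,384));cv2.imwrite("pics/w3.png",cv2.resize(cv2.hconcat([a,b]),(800,300)))
E
```

```text
clock: 7.6
eef_pos: [0.5511, 0.1787, 0.0924]
orientation: [-0.152, 0.988, 0.0, 0.001]
wrist_force: [-0.7, 1.2, -0.6]
opening: 0.0213
grasp_force: 0.5
```

View pics/w3.png

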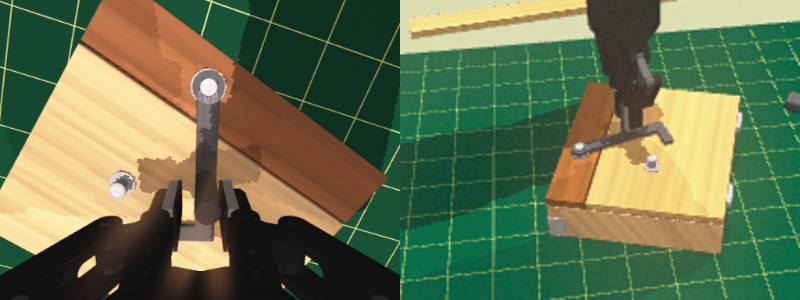

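```bash
python3 -m crank '{"fingers":[0.5,0.5,0.5,0.5,0.5,0.5],"offset":[[0.03,-0.63,0],[0.03,-0.63,0],[0.03,-0.63,0],[0.03,-0.63,0],[0.03,-0.63,0],[0.0,-0.3,0]],"rotation":[[0,0,1],[0,0,1],[0,0,1],[0,0,1],[0,0,1],[0,0,0.5]]}'
python3 -m crank '{"fingers":[0.5,0.5,0.5],"offset":[[0,-0.15,0],[0,-0.15,0],[0,0,0]],"rotation":[[0,0,0],[0,0,0],[0,0,0]]}'
python3 - <<'E'
from rig import manip
import cv2
p=manip.camera("wrist");a=p["pixels"];p=manip.camera("side");b=cv2.resize(p["pixels"][60:220,120:334],(512,384));cv2.imwrite("pics/w4.png",cv2.resize(cv2.hconcat([a,b]),(800,300)))
E
```

```text
clock: 8.3
eef_pos: [0.5516, 0.1447, 0.0921]
orientation: [0.134, 0.991, 0.0, 0.0]
wrist_force: [0.4, 2.3, 0.0]
opening: 0.0216
grasp_force: 0.4
clock: 8.6
eef_pos: [0.5512, 0.1425, 0.0919]
orientation: [0.131, 0.991, 0.001, 0.001]
wrist_force: [1.6, 4.4, 2.5]
opening: 0.0213
grasp_force: 2.4
```

View pics/w4.png

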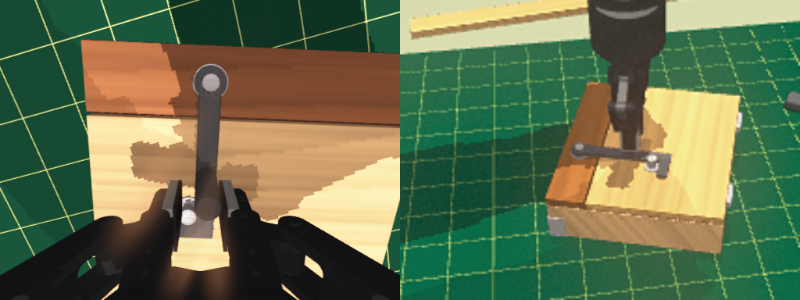

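The claw is now round the stud (side view (655,162)), and the force is rising. I'll push a little further to confirm the stop.

```bash
for i in 1 2; do python3 -m crank '{"fingers":[0.5,0.5,0.5],"offset":[[0,-0.15,0],[0,-0.15,0],[0,0,0]],"rotation":[[0,0,0],[0,0,0],[0,0,0]]}'; done
```

```text
clock: 9.0
eef_pos: [0.551, 0.1419, 0.0921]
orientation: [0.131, 0.991, 0.003, 0.001]
wrist_force: [5.5, 23.5, -1.6]
opening: 0.0214
grasp_force: 12.1
clock: 9.3
eef_pos: [0.5509, 0.1413, 0.0922]
orientation: [0.13, 0.991, 0.005, 0.001]
wrist_force: [10.4, 41.0, -8.6]
opening: 0.0214
grasp_force: 21.4
```

Hard stop reached (41 N with almost no motion). Back off, open slightly, and lift.

```bash
python3 -m crank '{"fingers":[0.5,0.5,0.1,0.1,0.1],"offset":[[0,0.4,0],[0,0.4,0],[0,0,0],[0,0,0],[0,0,0]],"rotation":[[0,0,0],[0,0,0],[0,0,0],[0,0,0],[0,0,0]]}'
python3 -m crank '{"fingers":[0.1,0.1,0.1,0.1,0.1,0.1],"offset":[[0,0,-2],[0,0,-3],[0,0,-3],[0,0,-3],[0,0,-3],[0,0,0]],"rotation":[[0,0,0],[0,0,0],[0,0,0],[0,0,0],[0,0,0],[0,0,0]]}'
python3 - <<'E'
from rig import manip
import cv2
p=manip.camera("wrist");a=p["pixels"];p=manip.camera("side");b=cv2.resize(p["pixels"][60:220,120:334],(512,384));cv2.imwrite("pics/w5.png",cv2.resize(cv2.hconcat([a,b]),(800,300)))
E
```

```text
clock: 9.8
eef_pos: [0.551, 0.1433, 0.0913]
orientation: [0.133, 0.991, -0.0, -0.0]
wrist_force: [0.3, -0.7, -0.0]
opening: 0.0387
grasp_force: 0.0
clock: 10.4
eef_pos: [0.5526, 0.1437, 0.2352]
orientation: [0.133, 0.991, 0.001, 0.003]
wrist_force: [0.3, 0.7, -0.7]
opening: 0.0388
grasp_force: 0.0
```

View pics/w5.png

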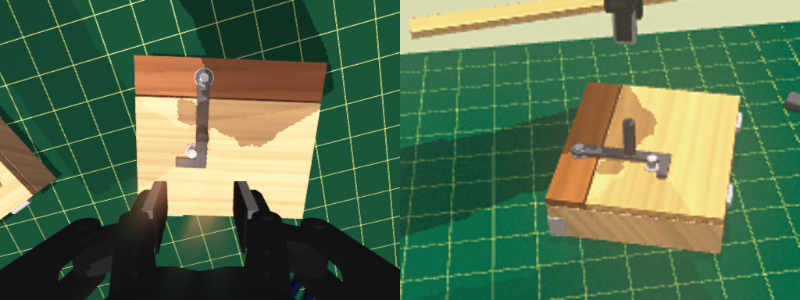

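The hook lies closed with bar and claw round the stud (wrist view (193,153)), and the gripper is well clear.

```bash
python3 -c "
from rig import manip
print(manip.sign_off())"
```

```text
the job is handed in; nothing more can be done
None
```

The larger case's hook is closed against its stop round the catch stud and released. The smaller case's hook was not touched, and the job was handed in at about 10.5 s.

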